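Seat a drawer rail in the pricking jig and press the punch to its depth stop

TASK

Put the hardwood rail flat on the bench into the corner of the pricking jig, snug against both its fence and its end stop. Then press the sprung punch knob firmly down until it bottoms on the depth nut, hold it against the nut for about a second without ramming it, let it spring right back up, and leave the rail snug in the jig with your hands off. Push gently against the jig and leave the jar, the screwdriver and the offcut where they are.

Things in the scene. Friction and masses are not known exactly. Their poses are not given: they have to be found in the camera images.
- jig: Grey bench jig, fixed. Origin: inside corner of fence and end stop, at bench level; x away from the robot (within 0.3 rad), y left, z up. End stop: bar 26 mm high, face x = 0, y -45 to 0 mm. Fence: bar 26 mm high, face y = 0, x -65 to 0 mm. The seated rail lies along x, end at x = 0, long side at y = 0 (centre x -90, y -25); its last 115 mm stick out past the fence towards -x, free to be gripped.
- jig_arm (a point): Middle of the top of the jig's overhanging arm, at x -35, y -25, z 102 mm in the jig's frame, on the punch's axis. The arm is 40 mm wide (x -55 to -15), reaches over the rail to y = -48, underside 80 mm above the bench. Its column and foot stand behind the fence (y 12 to 87, x -65 to 12). The punch's point ends 28 mm above the bench when up and pricks the rail without noticeable force.
- plunger: Black punch knob, 44 mm across, flat top, on a vertical sprung rod. Origin: centre of its top, at x -35, y -25, z 160 mm in the jig's frame when up. Spring: 6 N to start, plus 0.3 N per mm. It bottoms on a steel depth nut set to another, unmeasured height each time: stroke 7 to 18 mm, then force rises steeply. Bear 4 to 12 N beyond the spring on the nut; over 20 N is ramming.
- rail_center (a point): Loose hardwood rail, plain wooden bar 180 x 50 x 22 mm, 0.1 to 0.2 kg, lying flat on the bench to the right of the jig. The point is its centre, half-way up (11 mm above its underside); its x axis runs along its length (away from the robot at first, within 0.5 rad), z up. Both ends are alike.
- screw_jar: Bystander: clear jar with steel cap, 64 mm across, 75 mm high. Origin: centre of its underside.
- driver: Bystander: screwdriver lying on the bench. Origin: under its middle.
- offcut: Bystander: plywood offcut 90 x 60 x 30 mm. Origin: centre of its underside.
There are look-alikes about, which are no part of the job. There is more than one size of the jig; the job needs the largest.

How it is judged:
By the outcome, as a careful person would: the job done as asked, in the order asked, and still so for the second after the job is handed in, with the robot touching nothing.
It also fails if it takes over 64 s, if anything falls off the work surface, if the arm or the gripper's body presses on something with over 40 N, if the wrist force passes 120 N, or if a joint passes its speed limit or range.

ROBOT

A 7-joint arm with a two-finger parallel gripper is mounted at the origin on the work surface. World frame = base frame: x ahead of the robot, y to its left, z up, the work surface at z = 0. Lengths are in m, angles in rad, forces in N, time in s.
With the tool pointing down it reaches from about 0.4 to 0.9 m from the base axis. Payload 5.6 kg.
Tool frame: the origin (TCP) lies midway between the tips of the shut fingers; the grasp point (between the pads) lies 19 mm behind it (robot.hold_point_z is the distance from the TCP to the grasp point, in m); z points along the fingers, y is the line along which they close (so a half turn about z gives the same grasp; the last joint's range is limited). The gripper opens to 92 mm and grips with 3 to 60 N. Pads are 20 mm wide; open, the fingers measure 128 mm over their backs; the gripper's body (75 mm by 189 mm) begins 69 mm behind the grasp point.
Start: joints at [-1.384, 0.468, -0.012, 1.603, 0.006, 1.071, -0.056], TCP at [0.148, 0.633, 0.215] pointing down, gripper open.
Joint ranges: [-2.53, 2.53], [-0.31, 2.02], [-1.57, 1.55], [0.28, 2.44], [-1.29, 4.43], [0.15, 1.84], [-2.92, 2.92]. Speed limits (rad/s): [2.57, 2.57, 3.14, 3.14, 3.14, 3.14, 3.14].

INTERFACE

Orientations are given as a 3x3 rotation matrix whose columns are the frame's x, y, z axes.
In Python, from cell import robot, optics gives the robot as it stands.
- The arm moves only by the tool apply_moves, never from a script. Its argument "steps" is a list of rows, each an object with "travel": the shift along the tool's x, y, z normalised to -1 to 1, where 1 is 400 mm, a list of three; "angular": the turn, a rotation vector about the tool's x, y, z normalised to -1 to 1, where 1 is pi rad, a list of three. A call has 1 to 10 rows; each row is the pose to reach, as a shift and turn from the pose commanded when the call began, along the tool's axes at that moment, turning the shorter way round; what a row does not reach only later rows make up. A row lasts 1/10 s, in which the tool goes at most 50 mm and 8.59 degrees, less where a joint would pass 70% of its speed; a pose out of reach is approached as far as the arm can. A call with a number of a shift or a turn outside -1 to 1 is refused whole. A call with a gripper value outside its range is refused whole. "fingers" is the opening, from -1 (shut) to 1 (fully open), so that 0 is half open, set as the call begins (left out, the last holds). The fingers move at their own pace and stop on an object; "newtons" is the grip in N (left out, the last holds). Time passes only in rows, so rows that repeat a pose let the fingers close. It gives the time, the measured TCP pose, the force, the opening and the grip force at its end, in the units of the state.
- robot.observe(): the state, without advancing time (a new reading comes with each control period).
- optics.get_image(name): name is "scene" or "top" or "wrist"; returns a dict with "pixels" (420x560x3 uint8, red, green, blue), "intrinsics" (3x3 intrinsics, pixels), "eye" and "attitude" of the camera in the world; the wrist camera has in their place "hand_eye" (4x4, takes a point from camera to tool coordinates, whose origin is the TCP and whose axes are the flange's). Camera axes: x right, y down, z forward; pixel columns grow to the right and rows downward; lengths in m; the calibration is good to about 2 mm. The wrist camera is an equidistant fisheye: a pixel r from the principal point sees the ray r / f radians off the axis. A picture is of the moment at which its call begins: read the wrist's pose just before it. There is no depth.
- robot.close_job(): hands the job in; it is judged then, once.
The state is a dict: "time_s": time; "joint_positions": joint angles; "qd": joint speeds; "joint_torque": joint torques, N m; "position": TCP position; "tool_rot": TCP orientation; "ft_force": force on the tool from outside, world axes, zero at the start; "wrist_torque": the same for the moment, N m; "grip_width": opening from 0.0 (shut) to 1.0 (fully open); "gripper_force": force on a finger pad.
Only numpy, scipy, OpenCV 4.12 (cv2) and the standard library are available. Lean on these libraries where they do the work, as an engineer would, in place of code of your own. Each camera call takes 0.05 s, during which the arm holds its last target. There are 200 camera calls.

## Working session

There is one attempt and no reset: what is moved stays moved. The work goes in short steps, Python scripts to look and compute and a tool call to move; the robot and the scene stay as the last step left them, time stands still between calls to the robot, and variables do not carry over. Pictures are saved under pics/ and viewed, at most 10 in all, crops included, and the job is handed in when it is done.

Besides the shell and the picture viewer there is one more tool, called after "Request:" in YAML: its name, and indented under it one key for each argument. apply_moves: Moves the arm, as the interface text tells. Its arguments: {"type":"object","properties":{"steps":{"type":"array","items":{"type":"object","properties":{"travel":{"type":"array","items":{"type":"number"}},"angular":{"type":"array","items":{"type":"number"}}}}},"fingers":{"type":"number"},"newtons":{"type":"number"}},"required":["steps"]}

```bash
mkdir -p pics; ls; python3 - <<'E'
from cell import robot, optics
import cv2,numpy as np
for n in ("scene","top"):
    i=optics.get_image(n); cv2.imwrite(f"pics/{n}0.png",i["pixels"][:,:,::-1]); np.savez(f"{n}0.npz",**i)
    print(n,i["intrinsics"].tolist(),np.round(i["eye"],4).tolist(),np.round(i["attitude"],4).tolist())
s=robot.observe(); print({k:np.round(v,3).tolist() for k,v in s.items()}); print(robot.hold_point_z)
E
```

```text
pics
scene [[380.4964777708158, 0.0, 281.211258930574], [0.0, 380.4964777708158, 212.39175373372527], [0.0, 0.0, 1.0]] [1.008, -0.5925, 1.0081] [[0.8045, 0.4665, -0.3676], [0.5939, -0.6225, 0.5097], [0.009, -0.6284, -0.7779]]
top [[486.2201566120309, 0.0, 265.8173193762666], [0.0, 486.2201566120309, 213.525745211441], [0.0, 0.0, 1.0]] [0.3845, -0.0503, 1.5926] [[0.0265, -0.9901, 0.1378], [-0.9996, -0.0254, 0.0094], [-0.0058, -0.138, -0.9904]]
{'time_s': 0.1, 'joint_positions': [-1.384, 0.468, -0.012, 1.603, 0.006, 1.071, -0.056], 'qd': [-0.001, -0.002, 0.001, -0.0, -0.0, -0.001, -0.001], 'joint_torque': [0.0, -52.164, -0.013, -24.436, -0.057, 0.014, 0.0], 'position': [0.148, 0.632, 0.214], 'tool_rot': [[-0.974, 0.228, -0.0], [0.228, 0.974, -0.001], [-0.0, -0.002, -1.0]], 'ft_force': [-0.143, -0.439, 0.221], 'wrist_torque': [-0.012, -0.032, 0.013], 'gripper_force': 0.0, 'grip_width': 1.0}
0.0187
```

View pics/scene0.png

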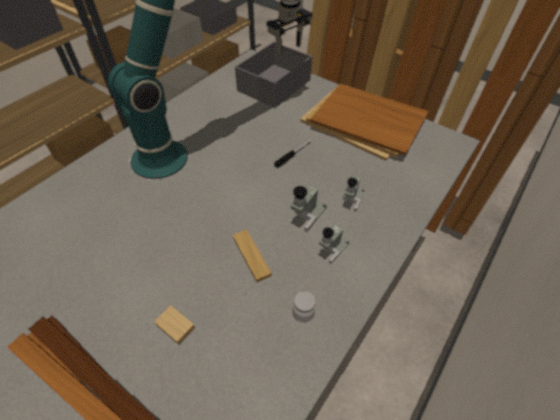

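View pics/top0.png

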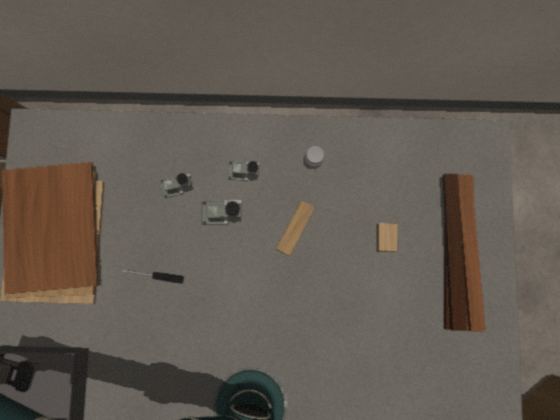

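```bash
cat > h.py <<'E'
import numpy as np,cv2
def ray_plane(cam,uv,z):
    d=np.load(cam) if isinstance(cam,str) else cam
    r=d["attitude"]@np.linalg.inv(d["intrinsics"])@np.array([uv[0],uv[1],1.])
    e=np.asarray(d["eye"]); return e+r*(z-e[2])/r[2]
def fish_plane(w,uv,z):
    """w: dict of intrinsics, hand_eye, position, tool_rot"""
    K=w["intrinsics"]; x=(uv[0]-K[0,2])/K[0,0]; y=(uv[1]-K[1,2])/K[1,1]; t=np.hypot(x,y)
    v=np.array([np.sin(t)*x/t,np.sin(t)*y/t,np.cos(t)])
    H=w["hand_eye"]; R=w["tool_rot"]; e=w["position"]+R@H[:3,3]; r=R@H[:3,:3]@v
    return e+r*(z-e[2])/r[2]
def fish_proj(w,P):
    H=w["hand_eye"]; R=w["tool_rot"]; K=w["intrinsics"]
    c=(np.atleast_2d(P)-w["position"])@R; c=(c-H[:3,3])@H[:3,:3]
    s=np.hypot(c[:,0],c[:,1]); t=np.arctan2(s,c[:,2])
    return np.c_[K[0,2]+K[0,0]*t*c[:,0]/s, K[1,2]+K[1,1]*t*c[:,1]/s]
def wrist(name):
    from cell import robot,optics
    s=robot.observe(); i=optics.get_image("wrist")
    w=dict(intrinsics=np.array(i["intrinsics"]),hand_eye=np.array(i["hand_eye"]),pixels=i["pixels"],position=np.array(s["position"]),tool_rot=np.array(s["tool_rot"]))
    np.savez(name+".npz",**w); cv2.imwrite(f"pics/{name}.png",i["pixels"][:,:,::-1]); return w
E
python3 - <<'E'
from h import *
i=cv2.imread("pics/top0.png")[140:260,190:330]; cv2.imwrite("pics/c.png",cv2.resize(i,None,fx=5,fy=5,interpolation=cv2.INTER_CUBIC))
for n,uv,z in [("railA",(306,204),.022),("railB",(284,251),.022),("knob",(233,208),.16),("jar",(315,156),.075),("offcut",(388,237),.03),("jig2 knob",(253,167),.1)]: print(n,ray_plane("top0.npz",uv,z).round(3))
E
```

```text
railA [ 0.638 -0.166  0.022]
railB [ 0.482 -0.097  0.022]
knob [0.598 0.062 0.16 ]
jar [ 0.786 -0.188  0.075]
offcut [ 0.536 -0.431  0.03 ]
jig2 knob [0.739 0.008 0.1  ]
```

View pics/c.png

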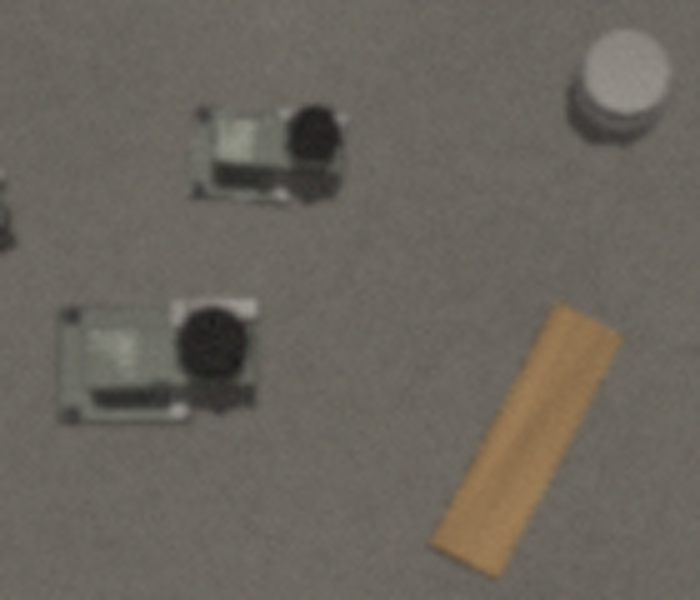

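```bash
cat >> h.py <<'E'
from scipy.spatial.transform import Rotation as Ro
def toolR(yaw):  # tool down, tool x = -(cos,sin)(yaw)
    c,s=np.cos(yaw),np.sin(yaw); return np.array([[-c,s,0],[-s,-c,0],[0,0,-1.]])@np.diag([1,-1,1]) 
def rel(p,yaw,s=None):
    if s is None:
        from cell import robot; s=robot.observe()
    R=np.array(s["tool_rot"]); t=R.T@(np.array(p)-s["position"])/.4
    a=Ro.from_matrix(R.T@toolR(yaw)).as_rotvec()/np.pi
    return t.round(4).tolist(),a.round(4).tolist()
E
python3 - <<'E'
from h import *
C=[ray_plane("top0.npz",(190+u/5,140+v/5),.022)[:2] for u,v in [(560,303),(622,337),(497,578),(430,543)]]
C=np.array(C);d=C[0]+C[1]-C[2]-C[3]; print(C.round(3),C.mean(0),np.arctan2(d[1],d[0]),np.linalg.norm(d)/2)
print(np.linalg.det(toolR(.1)),toolR(-.23)); 
w=wrist("w0"); print(w["hand_eye"].round(3),w["intrinsics"])
print(rel((.53,-.03,.33),0)); print(ray_plane("top0.npz",(190+172/5,140+303/5),.026),ray_plane("top0.npz",(190+258/5,140+303/5),.026))
E
```

```text
[[ 0.649 -0.153]
 [ 0.627 -0.193]
 [ 0.468 -0.115]
 [ 0.49  -0.071]] [ 0.55839921 -0.1330132 ] -0.46530263912406766 0.1780826026896566
1.0000000000000002 [[-0.9736664   0.22797752  0.        ]
 [ 0.22797752  0.9736664   0.        ]
 [ 0.          0.         -1.        ]]
[[-0.    -0.964 -0.265  0.074]
 [ 1.    -0.    -0.     0.   ]
 [ 0.    -0.265  0.964 -0.17 ]
 [ 0.     0.     0.     1.   ]] [[325.1922621    0.         273.17754139]
 [  0.         325.1922621  210.52293201]
 [  0.           0.           1.        ]]
([-1.3072, -1.3955, -0.2883], [-0.0004, -0.0, -0.0732])
[0.6415719  0.10102873 0.026     ] [0.64300548 0.04483872 0.026     ]
```

Request:
apply_moves:
  steps:
    - {"travel":[-0.08,-0.09,0],"angular":[0,0,0]}
    - {"travel":[-0.62,-0.72,0],"angular":[0,0,-0.073]}
    - {"travel":[-0.62,-0.72,0],"angular":[0,0,-0.073]}
    - {"travel":[-0.62,-0.72,0],"angular":[0,0,-0.073]}
    - {"travel":[-0.62,-0.72,0],"angular":[0,0,-0.073]}
    - {"travel":[-0.62,-0.72,0],"angular":[0,0,-0.073]}
    - {"travel":[-0.62,-0.72,0],"angular":[0,0,-0.073]}
    - {"travel":[-0.62,-0.72,0],"angular":[0,0,-0.073]}
    - {"travel":[-0.62,-0.72,0],"angular":[0,0,-0.073]}
    - {"travel":[-0.62,-0.72,0],"angular":[0,0,-0.073]}

```text
time_s: 1.15
position: [0.3241, 0.2959, 0.2147]
tool_rot: [[-1.0, 0.002, 0.0], [0.002, 1.0, 0.001], [-0.0, 0.001, -1.0]]
ft_force: [-0.1, 0.3, -0.1]
grip_width: 0.997
gripper_force: 0.0
```

Request:
apply_moves:
  steps:
    - {"travel":[-0.44,-0.84,-0.01],"angular":[0,0,0]}
    - {"travel":[-0.44,-0.84,-0.01],"angular":[0,0,0]}
    - {"travel":[-0.44,-0.84,-0.01],"angular":[0,0,0]}
    - {"travel":[-0.44,-0.84,-0.01],"angular":[0,0,0]}
    - {"travel":[-0.44,-0.84,-0.01],"angular":[0,0,0]}
    - {"travel":[-0.44,-0.84,-0.01],"angular":[0,0,0]}
    - {"travel":[-0.44,-0.84,-0.01],"angular":[0,0,0]}
    - {"travel":[-0.44,-0.84,-0.01],"angular":[0,0,0]}
    - {"travel":[-0.44,-0.84,-0.01],"angular":[0,0,0]}
    - {"travel":[-0.44,-0.84,-0.01],"angular":[0,0,0]}

```text
time_s: 2.15
position: [0.4999, -0.0386, 0.2181]
tool_rot: [[-1.0, -0.001, -0.001], [-0.001, 1.0, 0.0], [0.001, 0.0, -1.0]]
ft_force: [-0.2, 1.0, -0.4]
grip_width: 1.003
gripper_force: 0.0
```

```bash
python3 - <<'E'
from h import *
w=wrist("w1"); print(w["position"].round(4))
E
```

```text
[ 0.4999 -0.0386  0.2181]
```

View pics/w1.png

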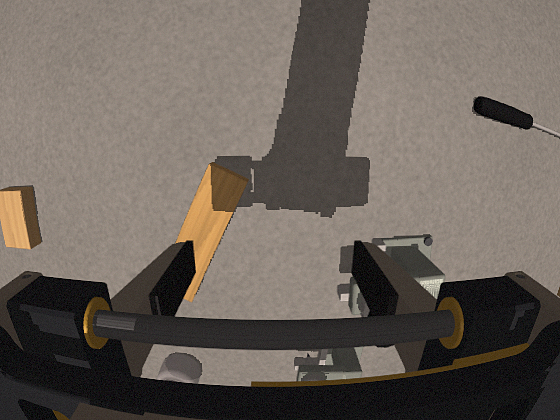

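Request:
apply_moves:
  steps:
    - {"travel":[-0.5,0.22,-0.2],"angular":[0,0,0]}
    - {"travel":[-0.5,0.22,-0.2],"angular":[0,0,0]}
    - {"travel":[-0.5,0.22,-0.2],"angular":[0,0,0]}
    - {"travel":[-0.5,0.22,-0.2],"angular":[0,0,0]}
    - {"travel":[-0.5,0.22,-0.2],"angular":[0,0,0]}
    - {"travel":[-0.5,0.22,-0.2],"angular":[0,0,0]}
    - {"travel":[-0.5,0.22,-0.2],"angular":[0,0,0]}

```text
time_s: 2.9
position: [0.699, 0.0502, 0.2976]
tool_rot: [[-1.0, -0.003, -0.002], [-0.003, 1.0, 0.0], [0.002, 0.0, -1.0]]
ft_force: [-1.5, 0.0, 0.3]
grip_width: 1.003
gripper_force: 0.0
```

```bash
python3 - <<'E'
from h import *
w=wrist("w2"); print(w["position"].round(4))
E
```

```text
[0.699  0.0502 0.2976]
```

View pics/w2.png

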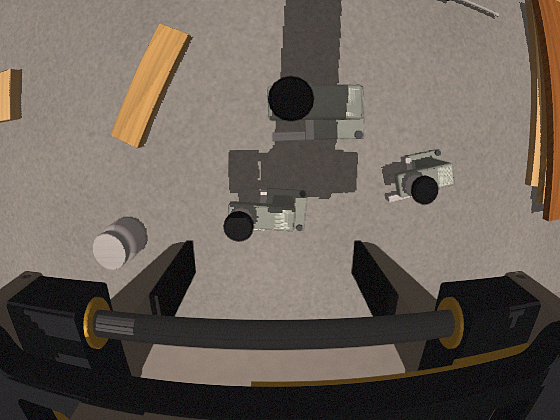

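```bash
python3 - <<'E'
from h import *
i=cv2.imread("pics/w2.png"); a=cv2.resize(i[65:150,255:375],None,fx=6,fy=6,interpolation=cv2.INTER_CUBIC); cv2.imwrite("pics/w2c.png",cv2.convertScaleAbs(a,alpha=1.4))
# rail by colour
hsv=cv2.cvtColor(i,cv2.COLOR_BGR2HSV); m=cv2.inRange(hsv,(8,110,90),(30,255,255)); m[:, :60]=0; m[:,260:]=0; m[200:]=0
w=dict(np.load("w2.npz")); ys,xs=np.nonzero(m)
P=np.array([fish_plane(w,(x,y),.022)[:2] for x,y in zip(xs,ys)],np.float32)
r=cv2.minAreaRect(P); print(r,len(P))
for uv in [(164,24),(190,37),(139,147),(112,137)]: print(fish_plane(w,uv,.022).round(4))
print("knob",fish_plane(w,(291,98),.16).round(4), "jig2 knob z.1",fish_plane(w,(239,225),.1),"jar",fish_plane(w,(113,251),.075),fish_plane(w,(8,94),.03))
E
```

```text
((0.561447262763977, -0.12954920530319214), (0.0500909648835659, 0.17889562249183655), 63.903221130371094) 3813
[ 0.4733 -0.1047  0.022 ]
[ 0.4975 -0.0654  0.022 ]
[ 0.6516 -0.1438  0.022 ]
[ 0.6342 -0.1882  0.022 ]
knob [0.6    0.0666 0.16  ] jig2 knob z.1 [0.74293159 0.0096837  0.1       ] jar [ 0.7921161  -0.17761786  0.075     ] [ 0.53928558 -0.40235327  0.03      ]
```

View pics/w2c.png

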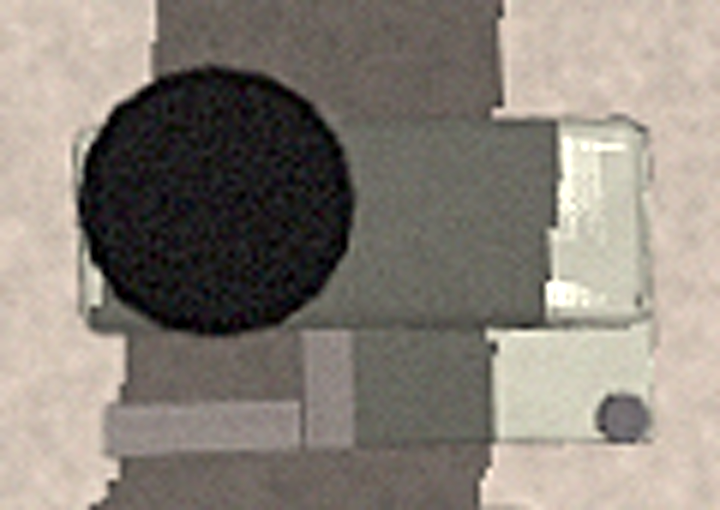

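```bash
python3 - <<'E'
from h import *
w=dict(np.load("w2.npz")); f=lambda u,v,z: fish_plane(w,(255+(u-2.5)/6,65+(v-2.5)/6),z)[:2]
def yaw(a,b): d=b-a; return np.arctan2(-d[0],d[1])
for n,a,b,z in [("stop face",(107,405),(300,401),.026),("stop back",(107,454),(300,447),.026),("arm far edge",(92,327),(640,320),.102),("arm near",(82,130),(640,118),.102)]:
    A,B=f(*a,z),f(*b,z); print(n,A.round(4),B.round(4),np.linalg.norm(B-A).round(4),yaw(A,B).round(3))
print("corner",f(302,402,.026)); A,B=f(304,335,.026),f(302,402,.026); print("fence",A,B)
c=f(216,201,.16); print("knob",c)
t=w2=[ray_plane("top0.npz",(190+u/5,140+v/5),z) for u,v,z in [(212,343,.16)]]; print(t)
i=w["pixels"][:,:,::-1].copy()
for y in (0,.02,.04):
    c,s=np.cos(y),np.sin(y); k=f(216,201,.16); o=k-np.array([[c,-s],[s,c]])@[-.035,-.025]; print(y,o.round(4))
E
```

```text
stop face [0.6357 0.0491] [0.6344 0.0925] 0.0434 0.031
stop back [0.6469 0.0491] [0.6449 0.0926] 0.0435 0.046
arm far edge [0.6193 0.0465] [0.6151 0.1501] 0.1037 0.04
arm near [0.5822 0.0445] [0.5761 0.1496] 0.1052 0.058
corner [0.6346164  0.09291044]
fence [0.61939668 0.09318512] [0.6346164  0.09291044]
knob [0.60009426 0.06623443]
[array([0.59604353, 0.06331324, 0.16      ])]
0 [0.6351 0.0912]
0.02 [0.6346 0.0919]
0.04 [0.6341 0.0926]
```

Request:
apply_moves:
  steps:
    - {"travel":[0.12,-0.2,0],"angular":[0,0,0]}
    - {"travel":[0.3,-0.39,0.1],"angular":[0,0,0.04]}
    - {"travel":[0.47,-0.39,0.4],"angular":[0,0,0.146]}
    - {"travel":[0.47,-0.39,0.48],"angular":[0,0,0.146]}
    - {"travel":[0.47,-0.39,0.48],"angular":[0,0,0.146]}
    - {"travel":[0.47,-0.39,0.48],"angular":[0,0,0.146]}
    - {"travel":[0.47,-0.39,0.48],"angular":[0,0,0.146]}
    - {"travel":[0.47,-0.39,0.48],"angular":[0,0,0.146]}
    - {"travel":[0.47,-0.39,0.48],"angular":[0,0,0.146]}

```text
time_s: 3.85
position: [0.5115, -0.1078, 0.1072]
tool_rot: [[-0.896, 0.444, 0.0], [0.444, 0.896, 0.001], [-0.0, 0.001, -1.0]]
ft_force: [-0.5, 0.9, 0.7]
grip_width: 1.004
gripper_force: 0.0
```

```bash
python3 - <<'E'
from h import *
w=wrist("w3"); print(w["position"].round(4)); print(rel((.511,-.107,.004),-.46))
E
```

```text
[ 0.5115 -0.1078  0.1072]
([0.0055, -0.0011, 0.2598], [0.0005, 0.0007, 0.0004])
```

View pics/w3.png

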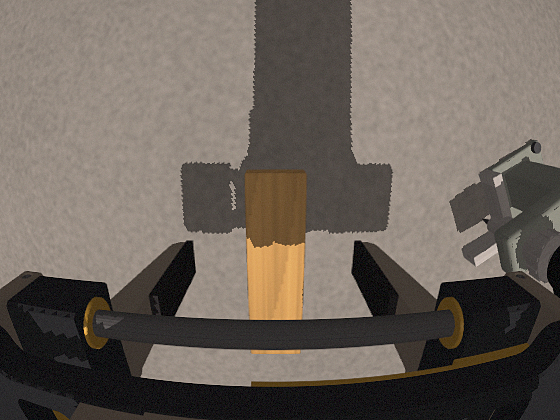

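Request:
apply_moves:
  steps:
    - {"travel":[0,0,0.12],"angular":[0,0,0]}
    - {"travel":[0,0,0.22],"angular":[0,0,0]}
    - {"travel":[0,0,0.257],"angular":[0,0,0]}
    - {"travel":[0,0,0.257],"angular":[0,0,0]}

```text
time_s: 4.3
position: [0.5118, -0.1075, 0.0032]
tool_rot: [[-0.897, 0.442, -0.002], [0.442, 0.897, 0.0], [0.002, -0.0, -1.0]]
ft_force: [-0.1, 0.4, 0.7]
grip_width: 1.002
gripper_force: 0.0
```

Request:
apply_moves:
  steps:
    - {"travel":[0,0,0],"angular":[0,0,0]}
    - {"travel":[0,0,0],"angular":[0,0,0]}
    - {"travel":[0,0,0],"angular":[0,0,0]}
    - {"travel":[0,0,0],"angular":[0,0,0]}
    - {"travel":[0,0,0],"angular":[0,0,0]}
    - {"travel":[0,0,0],"angular":[0,0,0]}
    - {"travel":[0,0,0],"angular":[0,0,0]}
    - {"travel":[0,0,0],"angular":[0,0,0]}
  fingers: -0.2
  newtons: 20

```text
time_s: 5.1
position: [0.5122, -0.1078, 0.0043]
tool_rot: [[-0.897, 0.443, 0.001], [0.443, 0.897, 0.001], [-0.0, 0.001, -1.0]]
ft_force: [-0.2, 2.1, 5.9]
grip_width: 0.542
gripper_force: 20.0
```

```bash
python3 - <<'E'
from h import *
from cell import robot
w=wrist("w4"); m=w["pixels"]; p=w["position"]; print(p.round(4))
R=w["tool_rot"]; yaw=np.arctan2(-R[1,0],-R[0,0]); print("yaw",yaw, R[2])
# rail near end row along centre columns
hsv=cv2.cvtColor(m,cv2.COLOR_RGB2HSV); k=cv2.inRange(hsv,(8,90,30),(30,255,255)); 
for c in (255,265,275,285,295):
    r=np.nonzero(k[:300,c])[0][:1]; q=fish_plane(w,(c,r[0]),.022) if len(r) else None; print(c,r,q, (R.T@(q-p)) if q is not None else '')
s=robot.observe();print(s["grip_width"],s["gripper_force"],s["ft_force"])
E
```

```text
[ 0.5122 -0.1078  0.0043]
yaw -0.45872636720243665 [-3.91412986e-04  7.72016798e-04 -9.99999625e-01]
255 [195] [ 0.47204287 -0.09764803  0.022     ] [ 0.04046391 -0.00862485 -0.01774304]
265 [195] [ 0.47417532 -0.09334757  0.022     ] [ 0.04045619 -0.00382472 -0.01773934]
275 [195] [ 0.47630031 -0.08905136  0.022     ] [ 0.04045328  0.00096829 -0.01773563]
285 [195] [ 0.4784218  -0.08475136  0.022     ] [ 0.04045519  0.00576315 -0.01773193]
295 [195] [ 0.48054376 -0.08043952  0.022     ] [ 0.04046191  0.01056884 -0.01772823]
0.5437330740601394 19.980168342590332 [-0.90689836  1.14860556  6.11056966]
```

```bash
cat >> h.py <<'E'
O=np.array([.634,.0925]); JY=.04
def loc(a,b,z):
    c,s=np.cos(JY),np.sin(JY); return np.r_[O+np.array([[c,-s],[s,c]])@[a/1e3,b/1e3],z]
def tolocal(p):
    c,s=np.cos(JY),np.sin(JY); return np.array([[c,s],[-s,c]])@(np.array(p)[:2]-O)*1e3
E
python3 -c "
from h import *
print(rel(loc(-165,-60,.0065),.04))"
```

```text
([0.2392, 0.2549, -0.0055], [0.0002, 0.0002, -0.1588])
```

Request:
apply_moves:
  steps:
    - {"travel":[0,0,-0.006],"angular":[0,0,0]}
    - {"travel":[0.04,0.04,-0.006],"angular":[0,0,-0.02]}
    - {"travel":[0.08,0.085,-0.006],"angular":[0,0,-0.05]}
    - {"travel":[0.12,0.13,-0.006],"angular":[0,0,-0.08]}
    - {"travel":[0.16,0.17,-0.006],"angular":[0,0,-0.11]}
    - {"travel":[0.2,0.21,-0.006],"angular":[0,0,-0.14]}
    - {"travel":[0.225,0.24,-0.006],"angular":[0,0,-0.155]}
    - {"travel":[0.239,0.255,-0.006],"angular":[0,0,-0.159]}
    - {"travel":[0.239,0.255,-0.006],"angular":[0,0,-0.159]}

```text
time_s: 6.05
position: [0.4711, 0.0268, 0.0062]
tool_rot: [[-0.999, -0.042, -0.0], [-0.042, 0.999, 0.0], [0.0, 0.0, -1.0]]
ft_force: [0.1, -0.3, -2.0]
grip_width: 0.539
gripper_force: 20.0
```

```bash
python3 - <<'E'
from h import *
from cell import robot
w=wrist("w5"); print(w["position"],tolocal(w["position"])); print(rel(loc(-148,-33,.0065),.04))
s=robot.observe();print(s["grip_width"],s["gripper_force"],s["ft_force"],s["wrist_torque"])
# annotated picture crop to check rail orientation in the grip
a=cv2.imread("pics/w5.png"); cv2.imwrite("pics/w5v.png",a)
E
```

```text
[0.47107469 0.02684981 0.0061968 ] [-165.42029373  -59.08240653]
([-0.0427, 0.0681, -0.0006], [-0.0001, 0.0001, 0.0001])
0.5427697222814204 19.96192306280136 [ 1.19648718  0.31993823 -1.76043775] [ 0.01274321  0.06475224 -0.00544739]
```

View pics/w5.png

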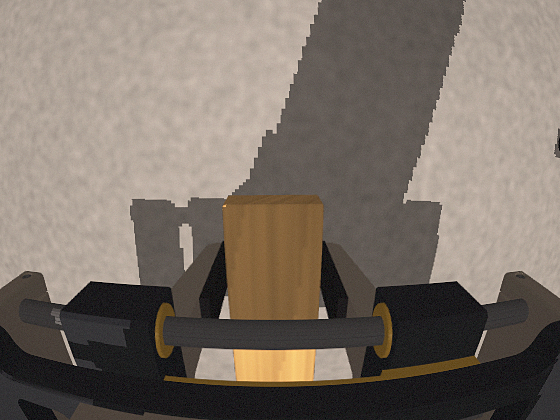

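Request:
apply_moves:
  steps:
    - {"travel":[-0.015,0.025,0],"angular":[0,0,0]}
    - {"travel":[-0.03,0.05,0],"angular":[0,0,0]}
    - {"travel":[-0.043,0.068,0],"angular":[0,0,0]}
    - {"travel":[-0.043,0.073,0],"angular":[0,0,0]}
    - {"travel":[-0.043,0.075,0],"angular":[0,0,0]}
    - {"travel":[-0.043,0.075,0],"angular":[0,0,0]}

```text
time_s: 6.7
position: [0.4869, 0.0562, 0.0061]
tool_rot: [[-0.999, -0.04, -0.0], [-0.04, 0.999, -0.0], [0.0, -0.0, -1.0]]
ft_force: [-0.0, 0.7, -2.4]
grip_width: 0.539
gripper_force: 20.0
```

Request:
apply_moves:
  steps:
    - {"travel":[0,0.002,0],"angular":[0,0,0]}
    - {"travel":[0,0.004,0],"angular":[0,0,0]}
    - {"travel":[0,0.004,0],"angular":[0,0,0]}

```text
time_s: 7.0
position: [0.4871, 0.0579, 0.0062]
tool_rot: [[-0.999, -0.04, 0.0], [-0.04, 0.999, 0.0], [-0.0, 0.0, -1.0]]
ft_force: [-0.5, 0.4, -2.2]
grip_width: 0.538
gripper_force: 20.0
```

```bash
cat > st.py <<'E'
from h import *
from cell import robot
s=robot.observe(); R=np.array(s["tool_rot"]);print(s["time_s"],np.round(s["position"],4),tolocal(s["position"]).round(1),"yaw",np.arctan2(-R[1,0],-R[0,0]).round(4),"F",np.round(s["ft_force"],1),"T",np.round(s["wrist_torque"],3),s["grip_width"])
E
python3 st.py
```

```text
7.0 [0.4871 0.0579 0.0062] [-148.2  -28.7] yaw 0.0401 F [-0.5  0.4 -2.2] T [0.081 0.093 0.027] 0.5381498238079262
```

Request:
apply_moves:
  steps:
    - {"travel":[0,0.002,0],"angular":[0,0,0]}
    - {"travel":[0,0.004,0],"angular":[0,0,0]}
    - {"travel":[0,0.004,0],"angular":[0,0,0]}

```text
time_s: 7.3
position: [0.4871, 0.0597, 0.0062]
tool_rot: [[-0.999, -0.04, 0.0], [-0.04, 0.999, 0.0], [-0.0, 0.0, -1.0]]
ft_force: [0.1, -0.2, -1.6]
grip_width: 0.543
gripper_force: 20.0
```

Request:
apply_moves:
  steps:
    - {"travel":[0,0.002,0],"angular":[0,0,0]}
    - {"travel":[0,0.003,0],"angular":[0,0,0]}
    - {"travel":[0,0.003,0],"angular":[0,0,0]}

```text
time_s: 7.6
position: [0.4871, 0.0607, 0.0062]
tool_rot: [[-0.999, -0.04, 0.0], [-0.04, 0.999, -0.0], [-0.0, -0.0, -1.0]]
ft_force: [-1.0, -0.6, -1.6]
grip_width: 0.544
gripper_force: 20.0
```

```bash
python3 st.py
```

```text
7.6 [0.4871 0.0607 0.0062] [-148.1  -25.9] yaw 0.0402 F [-1.  -0.6 -1.6] T [-0.033  0.037 -0.024] 0.5436856815850545
```

Request:
apply_moves:
  steps:
    - {"travel":[0,0.002,0],"angular":[0,0,0]}
    - {"travel":[0,0.003,0],"angular":[0,0,0]}
    - {"travel":[0,0.003,0],"angular":[0,0,0]}

```text
time_s: 7.9
position: [0.4869, 0.0613, 0.0061]
tool_rot: [[-0.999, -0.039, -0.0], [-0.039, 0.999, -0.001], [0.0, -0.001, -1.0]]
ft_force: [-0.3, -1.9, -1.5]
grip_width: 0.543
gripper_force: 19.9
```

Request:
apply_moves:
  steps:
    - {"travel":[0,0.002,0],"angular":[0,0,0]}
    - {"travel":[0,0.003,0],"angular":[0,0,0]}
    - {"travel":[0,0.003,0],"angular":[0,0,0]}

```text
time_s: 8.2
position: [0.4868, 0.0616, 0.0061]
tool_rot: [[-0.999, -0.038, -0.0], [-0.038, 0.999, -0.001], [0.0, -0.001, -1.0]]
ft_force: [-0.9, -5.9, -2.2]
grip_width: 0.543
gripper_force: 20.0
```

```bash
python3 st.py
```

```text
8.2 [0.4868 0.0616 0.0061] [-148.3  -25. ] yaw 0.0379 F [-0.9 -5.9 -2.2] T [-1.325  0.179 -0.44 ] 0.5426383918883869
```

Request:
apply_moves:
  steps:
    - {"travel":[0,-0.002,0],"angular":[0,0,-0.0024]}
    - {"travel":[0,-0.0035,0],"angular":[0,0,-0.0048]}
    - {"travel":[0,-0.0035,0],"angular":[0,0,-0.0048]}

```text
time_s: 8.5
position: [0.487, 0.0606, 0.0061]
tool_rot: [[-0.999, -0.053, -0.0], [-0.053, 0.999, -0.001], [0.0, -0.001, -1.0]]
ft_force: [-0.9, -5.4, -0.2]
grip_width: 0.543
gripper_force: 20.0
```

```bash
python3 st.py
```

```text
8.5 [0.487  0.0606 0.0061] [-148.2  -26. ] yaw 0.053 F [-0.9 -5.4 -0.2] T [-1.183  0.095 -0.766] 0.5433379922183802
```

Request:
apply_moves:
  steps:
    - {"travel":[0,-0.002,0],"angular":[0,0,-0.0024]}
    - {"travel":[0,-0.0035,0],"angular":[0,0,-0.0048]}
    - {"travel":[0,-0.0035,0],"angular":[0,0,-0.0048]}

```text
time_s: 8.8
position: [0.4872, 0.059, 0.0062]
tool_rot: [[-0.998, -0.068, 0.0], [-0.068, 0.998, -0.001], [-0.0, -0.001, -1.0]]
ft_force: [0.7, -5.1, -1.8]
grip_width: 0.541
gripper_force: 20.1
```

```bash
python3 st.py
```

```text
8.8 [0.4872 0.059  0.0062] [-148.   -27.6] yaw 0.0676 F [ 0.7 -5.1 -1.8] T [-1.324  0.035 -0.771] 0.5411923156401313
```

Request:
apply_moves:
  steps:
    - {"travel":[0,0.0025,0],"angular":[0,0,0.0035]}
    - {"travel":[0,0.0055,0],"angular":[0,0,0.0069]}
    - {"travel":[0,0.0055,0],"angular":[0,0,0.0069]}

```text
time_s: 9.1
position: [0.4867, 0.0615, 0.0061]
tool_rot: [[-0.999, -0.047, -0.0], [-0.047, 0.999, -0.001], [0.001, -0.001, -1.0]]
ft_force: [-1.1, -7.4, -1.0]
grip_width: 0.538
gripper_force: 20.0
```

```bash
python3 st.py
```

```text
9.1 [0.4867 0.0615 0.0061] [-148.5  -25.1] yaw 0.0471 F [-1.1 -7.4 -1. ] T [-1.475  0.231 -0.616] 0.5378517957745711
```

Request:
apply_moves:
  steps:
    - {"travel":[0,-0.002,0],"angular":[0,0,-0.001]}
    - {"travel":[-0.005,-0.002,0],"angular":[0,0,-0.001]}
    - {"travel":[-0.01,-0.002,0],"angular":[0,0,-0.001]}
    - {"travel":[-0.015,-0.002,0],"angular":[0,0,-0.001]}
    - {"travel":[-0.015,-0.002,0],"angular":[0,0,-0.001]}

```text
time_s: 9.6
position: [0.4906, 0.0614, 0.0055]
tool_rot: [[-0.999, -0.051, -0.005], [-0.051, 0.999, -0.001], [0.005, -0.0, -1.0]]
ft_force: [-4.3, -5.0, -0.6]
grip_width: 0.546
gripper_force: 20.0
```

```bash
python3 st.py
```

```text
9.6 [0.4906 0.0614 0.0055] [-144.6  -25.4] yaw 0.0506 F [-4.3 -5.  -0.6] T [-1.142  0.923 -0.689] 0.5462790433582931
```

Request:
apply_moves:
  steps:
    - {"travel":[-0.0025,0,0],"angular":[0,0,0]}
    - {"travel":[-0.004,0,0],"angular":[0,0,0]}
    - {"travel":[-0.004,0,0],"angular":[0,0,0]}

```text
time_s: 9.9
position: [0.4905, 0.0614, 0.0052]
tool_rot: [[-0.999, -0.051, -0.008], [-0.051, 0.999, -0.001], [0.008, -0.0, -1.0]]
ft_force: [-7.7, -5.7, 0.5]
grip_width: 0.543
gripper_force: 20.0
```

```bash
python3 st.py
```

```text
9.9 [0.4905 0.0614 0.0052] [-144.6  -25.3] yaw 0.051 F [-7.7 -5.7  0.5] T [-1.215  1.463 -0.609] 0.5425685591140604
```

Request:
apply_moves:
  steps:
    - {"travel":[0.003,0,0.002],"angular":[0,0,0]}
    - {"travel":[0.003,0,0.005],"angular":[0,0,0]}
    - {"travel":[0.003,0,0.005],"angular":[0,0,0]}

```text
time_s: 10.2
position: [0.4906, 0.0614, 0.0042]
tool_rot: [[-0.999, -0.051, -0.006], [-0.051, 0.999, -0.0], [0.006, 0.0, -1.0]]
ft_force: [-8.3, -5.4, 8.9]
grip_width: 0.542
gripper_force: 20.0
```

```bash
python3 st.py
```

```text
10.2 [0.4906 0.0614 0.0042] [-144.6  -25.3] yaw 0.0515 F [-8.3 -5.4  8.9] T [-1.324  1.61  -0.529] 0.5423812161625157
```

Request:
apply_moves:
  steps:
    - {"travel":[0,0,0],"angular":[0,0,0]}
    - {"travel":[0,0,0],"angular":[0,0,0]}
    - {"travel":[0,0,0],"angular":[0,0,0]}
    - {"travel":[0,0,0],"angular":[0,0,0]}
  fingers: 0.5

```text
time_s: 10.6
position: [0.4938, 0.0629, 0.0043]
tool_rot: [[-0.999, -0.053, 0.001], [-0.053, 0.999, 0.001], [-0.001, 0.001, -1.0]]
ft_force: [-0.9, -0.7, -1.4]
grip_width: 0.75
gripper_force: 0.0
```

```bash
python3 st.py; python3 -c "
from h import *
print(rel(loc(-170,-25,.25),.05))"
```

```text
10.6 [0.4938 0.0629 0.0043] [-141.3  -24. ] yaw 0.0532 F [-0.9 -0.7 -1.4] T [0.003 0.009 0.01 ] 0.7497756613983008
([0.0713, -0.0012, -0.6143], [0.0002, 0.0002, 0.001])
```

Request:
apply_moves:
  steps:
    - {"travel":[0,0,-0.06],"angular":[0,0,0]}
    - {"travel":[0,0,-0.185],"angular":[0,0,0]}
    - {"travel":[0,0,-0.31],"angular":[0,0,0]}
    - {"travel":[0,0,-0.435],"angular":[0,0,0]}
    - {"travel":[0,0,-0.56],"angular":[0,0,0]}
    - {"travel":[-0.1,0,-0.65],"angular":[0,0,0]}
    - {"travel":[-0.22,0,-0.65],"angular":[0,0,0]}
    - {"travel":[-0.34,0,-0.65],"angular":[0,0,0]}
    - {"travel":[-0.42,0,-0.65],"angular":[0,0,0]}
    - {"travel":[-0.42,0,-0.65],"angular":[0,0,0]}
  fingers: 1

```text
time_s: 11.6
position: [0.6639, 0.0712, 0.2626]
tool_rot: [[-0.999, -0.053, 0.0], [-0.053, 0.999, -0.002], [-0.0, -0.002, -1.0]]
ft_force: [-0.3, -0.1, 0.5]
grip_width: 1.002
gripper_force: 0.0
```

```bash
python3 - <<'E'
from h import *
w=wrist("w6"); print(w["position"],w["tool_rot"])
k=fish_proj(w,[loc(-35,-25,.16)])[0]; print(k)
u0,v0=max(0,int(k[0])-75),max(0,int(k[1])-85)
i=cv2.imread("pics/w6.png")[v0:v0+140,u0:u0+160]; print(u0,v0)
cv2.imwrite("pics/w6c.png",cv2.convertScaleAbs(cv2.resize(i,None,fx=4.2,fy=4.2,interpolation=cv2.INTER_CUBIC),alpha=1.4))
E
```

```text
[0.66386897 0.07123602 0.26262203] [[-9.98610592e-01 -5.26954228e-02  2.80556354e-04]
 [-5.26958016e-02  9.98609363e-01 -1.57904055e-03]
 [-1.96957992e-04 -1.59163076e-03 -9.99998714e-01]]
[271.16492804 135.82793077]
196 50
```

View pics/w6c.png

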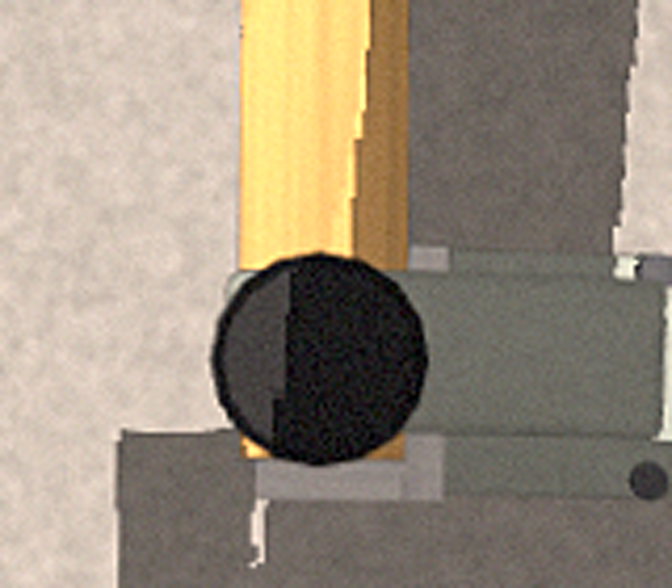

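```bash
python3 - <<'E'
from h import *
w=dict(np.load("w6.npz")); k=fish_plane(w,(272.1,135.1),.16); print(k)
# rail end / fence edges from the crop
f=lambda u,v,z: fish_plane(w,(196+u/4.2,50+v/4.2),z)[:2].round(4)
print("rail end",f(330,460,.022),"stop face",f(330,460,.026),"rail left edge",f(406,100,.022),f(406,265,.022),"fence",f(411,250,.026))
print(rel((k[0],k[1],.18),.05))
E
```

```text
[0.59937742 0.06686468 0.16      ]
rail end [0.6352 0.0711] stop face [0.6347 0.0711] rail left edge [0.5251 0.0878] [0.5751 0.0905] fence [0.5707 0.0915]
([0.1561, -0.0017, 0.2071], [-0.0004, -0.0005, 0.0007])
```

Request:
apply_moves:
  steps:
    - {"travel":[0.08,-0.002,0],"angular":[0,0,0]}
    - {"travel":[0.157,-0.002,0.02],"angular":[0,0,0]}
    - {"travel":[0.157,-0.002,0.1],"angular":[0,0,0]}
    - {"travel":[0.157,-0.002,0.1],"angular":[0,0,0]}
    - {"travel":[0.157,-0.002,0.1],"angular":[0,0,0]}
    - {"travel":[0.157,-0.002,0.1],"angular":[0,0,0]}
    - {"travel":[0.157,-0.002,0.1],"angular":[0,0,0]}
    - {"travel":[0.157,-0.002,0.15],"angular":[0,0,0]}
    - {"travel":[0.157,-0.002,0.22],"angular":[0,0,0]}
    - {"travel":[0.157,-0.002,0.22],"angular":[0,0,0]}
  fingers: -1

```text
time_s: 12.65
position: [0.5966, 0.0666, 0.1736]
tool_rot: [[-0.999, -0.052, -0.005], [-0.052, 0.999, -0.001], [0.005, -0.001, -1.0]]
ft_force: [-0.8, 0.0, 0.1]
grip_width: 0.155
gripper_force: 0.0
```

```bash
python3 st.py
```

```text
12.65 [0.5966 0.0666 0.1736] [-38.4 -24.4] yaw 0.052 F [-0.8  0.   0.1] T [-0.034  0.045 -0.01 ] 0.15477506270308378
```

Request:
apply_moves:
  steps:
    - {"travel":[-0.004,0,0],"angular":[0,0,0]}
    - {"travel":[-0.004,0,0],"angular":[0,0,0]}
    - {"travel":[-0.004,0,0.01],"angular":[0,0,0]}
    - {"travel":[-0.004,0,0.02],"angular":[0,0,0]}
    - {"travel":[-0.004,0,0.025],"angular":[0,0,0]}
    - {"travel":[-0.004,0,0.03],"angular":[0,0,0]}
    - {"travel":[-0.004,0,0.03],"angular":[0,0,0]}

```text
time_s: 13.35
position: [0.5998, 0.0668, 0.1639]
tool_rot: [[-0.999, -0.052, -0.001], [-0.052, 0.999, -0.0], [0.001, -0.0, -1.0]]
ft_force: [-0.6, 0.3, -0.4]
grip_width: 0.007
gripper_force: 0.0
```

```bash
python3 st.py
```

```text
13.35 [0.5998 0.0668 0.1639] [-35.2 -24.3] yaw 0.0519 F [-0.6  0.3 -0.4] T [ 0.031  0.041 -0.046] 0.006966634792595895
```

Press down: 8 mm first (to about 4 mm of stroke), then in small steps.

Request:
apply_moves:
  steps:
    - {"travel":[0,0,0.005],"angular":[0,0,0]}
    - {"travel":[0,0,0.01],"angular":[0,0,0]}
    - {"travel":[0,0,0.015],"angular":[0,0,0]}
    - {"travel":[0,0,0.02],"angular":[0,0,0]}
    - {"travel":[0,0,0.02],"angular":[0,0,0]}
    - {"travel":[0,0,0.02],"angular":[0,0,0]}

```text
time_s: 13.95
position: [0.6002, 0.0668, 0.1569]
tool_rot: [[-0.999, -0.052, 0.0], [-0.052, 0.999, 0.0], [-0.0, 0.0, -1.0]]
ft_force: [-1.9, -0.4, 5.7]
grip_width: 0.006
gripper_force: 2.9
```

Request:
apply_moves:
  steps:
    - {"travel":[0,0,0.0025],"angular":[0,0,0]}
    - {"travel":[0,0,0.005],"angular":[0,0,0]}
    - {"travel":[0,0,0.005],"angular":[0,0,0]}
    - {"travel":[0,0,0.005],"angular":[0,0,0]}

```text
time_s: 14.35
position: [0.6002, 0.0668, 0.155]
tool_rot: [[-0.999, -0.052, 0.0], [-0.052, 0.999, 0.0], [-0.0, 0.0, -1.0]]
ft_force: [-2.6, 0.3, 5.8]
grip_width: 0.006
gripper_force: 3.2
```

Request:
apply_moves:
  steps:
    - {"travel":[0,0,0.0025],"angular":[0,0,0]}
    - {"travel":[0,0,0.004],"angular":[0,0,0]}
    - {"travel":[0,0,0.004],"angular":[0,0,0]}

```text
time_s: 14.65
position: [0.6002, 0.0668, 0.1534]
tool_rot: [[-0.999, -0.052, 0.0], [-0.052, 0.999, 0.001], [-0.0, 0.0, -1.0]]
ft_force: [-3.2, -0.3, 6.2]
grip_width: 0.005
gripper_force: 3.5
```

Request:
apply_moves:
  steps:
    - {"travel":[0,0,0.0025],"angular":[0,0,0]}
    - {"travel":[0,0,0.0025],"angular":[0,0,0]}
    - {"travel":[0,0,0.0025],"angular":[0,0,0]}

```text
time_s: 14.95
position: [0.6002, 0.0668, 0.1525]
tool_rot: [[-0.999, -0.052, 0.0], [-0.052, 0.999, 0.001], [-0.0, 0.001, -1.0]]
ft_force: [-2.7, 0.4, 7.4]
grip_width: 0.006
gripper_force: 3.6
```

Request:
apply_moves:
  steps:
    - {"travel":[0,0,0.0025],"angular":[0,0,0]}
    - {"travel":[0,0,0.0025],"angular":[0,0,0]}
    - {"travel":[0,0,0.0025],"angular":[0,0,0]}

```text
time_s: 15.25
position: [0.6003, 0.0668, 0.1523]
tool_rot: [[-0.999, -0.052, 0.001], [-0.052, 0.999, 0.001], [-0.001, 0.001, -1.0]]
ft_force: [-4.8, -0.6, 11.1]
grip_width: 0.003
gripper_force: 6.0
```

Request:
apply_moves:
  steps:
    - {"travel":[0,0,0.0025],"angular":[0,0,0]}
    - {"travel":[0,0,0.0025],"angular":[0,0,0]}

```text
time_s: 15.45
position: [0.6003, 0.0668, 0.1522]
tool_rot: [[-0.999, -0.052, 0.001], [-0.052, 0.999, 0.001], [-0.001, 0.001, -1.0]]
ft_force: [-7.1, -0.2, 17.6]
grip_width: 0.007
gripper_force: 9.0
```

Request:
apply_moves:
  steps:
    - {"travel":[0,0,0],"angular":[0,0,0]}
    - {"travel":[0,0,0],"angular":[0,0,0]}
    - {"travel":[0,0,0],"angular":[0,0,0]}
    - {"travel":[0,0,0],"angular":[0,0,0]}
    - {"travel":[0,0,0],"angular":[0,0,0]}
    - {"travel":[0,0,0],"angular":[0,0,0]}
    - {"travel":[0,0,0],"angular":[0,0,0]}
    - {"travel":[0,0,0],"angular":[0,0,0]}
    - {"travel":[0,0,0],"angular":[0,0,0]}

```text
time_s: 16.35
position: [0.6003, 0.0668, 0.1522]
tool_rot: [[-0.999, -0.052, 0.001], [-0.052, 0.999, 0.001], [-0.001, 0.001, -1.0]]
ft_force: [-6.2, -0.1, 18.0]
grip_width: -0.0
gripper_force: 9.0
```

Request:
apply_moves:
  steps:
    - {"travel":[0,0,-0.01],"angular":[0,0,0]}
    - {"travel":[0,0,-0.025],"angular":[0,0,0]}
    - {"travel":[0,0,-0.05],"angular":[0,0,0]}
    - {"travel":[0,0,-0.12],"angular":[0,0,0]}
    - {"travel":[0,0,-0.24],"angular":[0,0,0]}
    - {"travel":[-0.08,0,-0.28],"angular":[0,0,0]}
    - {"travel":[-0.16,0,-0.28],"angular":[0,0,0]}
    - {"travel":[-0.16,0,-0.28],"angular":[0,0,0]}
    - {"travel":[-0.16,0,-0.28],"angular":[0,0,0]}
    - {"travel":[-0.16,0,-0.28],"angular":[0,0,0]}

```text
time_s: 17.35
position: [0.6629, 0.0699, 0.261]
tool_rot: [[-0.999, -0.052, -0.002], [-0.052, 0.999, -0.0], [0.002, -0.0, -1.0]]
ft_force: [-0.2, -0.2, 0.1]
grip_width: 0.005
gripper_force: 0.0
```

```bash
python3 - <<'E'
from h import *
w=wrist("w7"); print(w["position"])
k=fish_proj(w,[loc(-35,-25,.16)])[0]; print(k)
u0,v0=max(0,int(k[0])-75),max(0,int(k[1])-85)
i=cv2.imread("pics/w7.png")[v0:v0+140,u0:u0+160]; print(u0,v0)
cv2.imwrite("pics/w7c.png",cv2.convertScaleAbs(cv2.resize(i,None,fx=4.2,fy=4.2,interpolation=cv2.INTER_CUBIC),alpha=1.4))
E
```

```text
[0.66288779 0.06992548 0.26099816]
[272.40606755 137.38355334]
197 52
```

View pics/w7c.png

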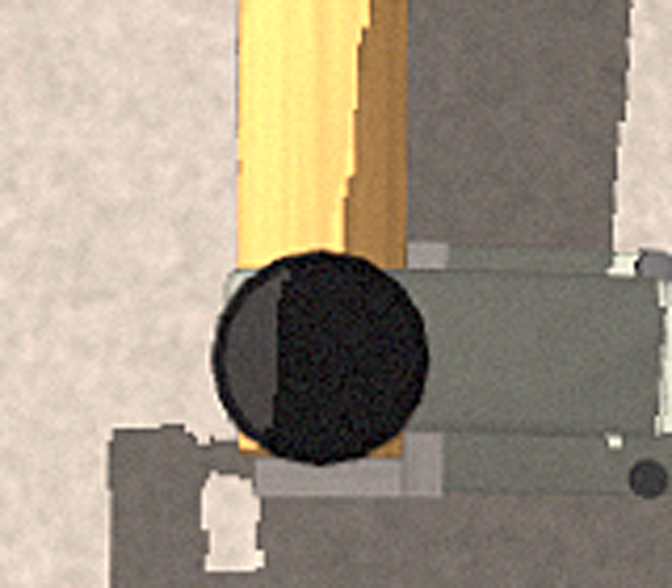

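```bash
python3 -c "
from cell import robot
print(robot.close_job())"
```

```text
the job is handed in; nothing more can be done
None
```

The job is handed in after about 17 s: the rail sits snug against the jig's fence and end stop. I bottomed the punch on its nut at about 9.7 N beyond the spring, held it for about 1 s, let it spring back up, and left the gripper clear of everything.

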